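Close up the tea things

TASK

Close up the two wooden boxes of tea things: with the fingertips, push the open drawer fully home first, then press the raised lid of the tea box down until it lies flat, slamming neither. Push only from outside, on the drawer's front and the lid's top: grip nothing, do not reach into the drawer or under the lid, leave the teaspoon lying in the drawer, and do not disturb the mug and jars standing around.

Things in the scene. Friction and masses are not known exactly. Their poses are not given: they have to be found in the camera images.
- drawer_box: low wooden box with a drawer, fixed to the worktop, 150 mm deep (own x), 190 mm wide (own y), 90 mm high with its closed top. It stands either left or right of the tea box. Origin: centre of its underside, on the worktop. Own x points from its front to its back, away from the robot (turned by up to 0.3 rad), y to the left, z up
- tea_box: low wooden box of coloured tea sachets under a raised hinged lid, fixed to the worktop, same size and same origin and axes as the drawer box, beside which it stands; each is turned on its own by up to 0.3 rad
- drawer (a joint): how far the drawer is pulled out of its box, m: 0 = home (front against the box), at most 0.10; it starts 0.03 to 0.09 out. It slides along the drawer box's x with about 2 N of friction and stays where it is left, with a firm stop at 0
- drawer_front (a point): centre of the outer (robot-side) face of the drawer's front panel, which is upright, 188 mm wide, 80 mm high and 12 mm thick, without a knob (only a flat brass plate), backed by a pale open tray (128 mm deep, 170 mm wide, floor 18 mm above the worktop) that the robot must not touch; 47 mm above the worktop, face normal along the drawer box's -x; rides with the drawer. Closed, it is at (-89, 0, 47) mm in the drawer box's frame
- lid (a joint): opening angle of the lid, rad: 0 = shut and flat, grows as its front edge rises; starts 0.4 to 0.95. A stiff hinge holds it wherever it is left; pushing it down near the front edge takes about 2 to 4 N, with a firm stop at 0
- lid_hinge (a point): middle of the lid's hinge line, at the back of the tea box, (73, 0, 80) mm in its frame; the line runs along the tea box's y
- lid_edge (a point): middle of the front edge of the lid's top surface; rides with the lid. The lid is a wooden panel reaching 154 mm from the hinge to this edge, 194 mm wide, 11 mm thick with the pale lining of its underside, which the robot must not touch; its top surface lies 10 mm above the hinge line when shut (90 mm above the worktop)
- teaspoon: loose teaspoon with blue handle, 138 x 27 x 13 mm, lying across the drawer's tray; it rides along with the drawer. Origin: middle of its underside; it lies about 18 mm above the worktop
- mug: loose striped mug, 84 x 100 mm and 92 mm high, left of the boxes; origin under its middle; to be left alone
- honey_jar: loose glass honey jar with green lid, 68 x 74 mm, 84 mm high, right of the boxes; origin under its middle; to be left alone
- spice_jar: loose spice jar with red cap, 45 mm across, 106 mm high, left of the boxes; origin under its middle; to be left alone
Not all that is in view belongs to the job. What is shaped like the teaspoon but black is not meant.

How it is judged:
On the way, in this order (a step that is already met when the one before it is completed fails the run):
1. the drawer is pushed home while the lid still stands open (value of joint drawer below 0.005 m and value of joint lid above 0.25 rad), for 0.1 s.
2. the lid is pressed down flat (value of joint lid below 0.035 rad and value of joint drawer below 0.005 m), for 0.2 s.
At the end, for the whole second after the job is handed in: The drawer is within 5 mm of fully home and the lid within 0.035 rad of flat, the teaspoon lies at rest in the drawer, and the mug and both jars stand within 20 mm of where they were (all of step 2 and x of teaspoon in the frame of drawer_front between 0.012 and 0.14 m and y of teaspoon in the frame of drawer_front between -0.08 and 0.08 m and height (world z) of teaspoon below 0.05 m and linear speed of teaspoon below 0.02 m/s and distance of each of mug, honey_jar, spice_jar from where it was at the start of the episode below 0.02 m); the robot touches nothing.
It fails at once if the robot gripped the drawer or reached into it (touched the inside of the drawer) (contact force between the arm and drawer_c1 above 1.5 N or contact force between the arm and drawer_c2 above 1.5 N or contact force between the arm and drawer_c3 above 1.5 N or contact force between the arm and drawer_c4 above 1.5 N or contact force between the arm and drawer_c5 above 1.5 N or contact force between the arm and drawer_c6 above 1.5 N).
It fails at once if the robot gripped or reached under the lid (touched its underside) (contact force between the arm and lid_c1 above 1.5 N).
It fails at once if the robot touched the teaspoon, or it was lifted (contact force between the arm and teaspoon above 0.5 N or height (world z) of teaspoon above 0.06 m).
It fails at once if the drawer (over 0.5 m/s) or the lid (over 3 rad/s) was slammed (velocity of joint drawer below -0.5 m/s or velocity of joint lid below -3 rad/s).
It fails at once if the mug, the honey jar or the spice jar was moved by 20 mm or tipped (distance of any of mug, honey_jar, spice_jar from where it was at the start of the episode above 0.02 m or angle between any of mug, honey_jar, spice_jar's own z axis and vertical above 0.4 rad).
It also fails if it takes over 43 s, if anything falls off the work surface, if the arm or the gripper's body presses on something with over 40 N, if the wrist force passes 120 N, or if a joint passes its speed limit or range.

ROBOT

A 6-joint arm with a two-finger parallel gripper is mounted at the origin on a cart in front of the work surface, level with it; the furniture and walls round the work are solid. World frame = base frame: x ahead of the robot, y to its left, z up, the work surface at z = 0. Lengths are in m, angles in rad, forces in N, time in s.
With the tool pointing down it reaches from about 0.35 to 0.975 m from the base axis. Payload 4.9 kg.
Tool frame: the origin (TCP) lies on the mounting face of the last link; the fingertips stand 173 mm ahead of it and the grasp point (between the pads) lies 155 mm ahead of it; z points along the fingers, y is the line along which they close (so a half turn about z gives the same grasp; the last joint's range is limited). The gripper opens to 85 mm and grips with 20 to 120 N. Pads are 22 mm wide; open, the fingers measure 114 mm over their backs; the gripper's body (76 mm by 85 mm) begins 54 mm behind the grasp point. The pads swing forward as they close: fully open they stand 13 mm farther back than shut.
Start: joints at [-1.397, 0.053, 1.613, -0, 1.476, -0.119], TCP at [0.18, -0.598, 0.405] pointing down, gripper open.
Joint ranges: [-3.01, 3.01], [-1.01, 2.22], [0.06, 2.58], [-1.02, 4.17], [0.09, 2.62], [-3.14, 3.14]. Speed limits (rad/s): [2.57, 2.57, 3.14, 3.14, 3.14, 3.14].

INTERFACE

Orientations are given as a rotation vector (axis times angle).
In Python, from station import monitor, eyes, finish_job gives the robot as it stands. The module is installed in compiled form; this text tells all that it offers.
- The arm moves only by the tool step_arm, never from a script. Its argument "commands" is a list of rows, each a list of 3 entries, a list of its own where there are three numbers: the opening in per cent of the stroke, from 0 (shut) to 100 (fully open), then the shift along the tool's x, y, z in mm, then the turn about the tool's z in degrees. In form: [[hand, [x, y, z], yaw], ...]. A call has 1 to 12 rows; each row is the pose to reach, as a shift and turn from the pose commanded when the call began, along the tool's axes at that moment; what a row does not reach only later rows make up. A row lasts 1/8 s, in which the tool goes at most 62.5 mm and 10.7 degrees, less where a joint would pass 70% of its speed; a pose out of reach is approached as far as the arm can. A call with a gripper value outside its range is refused whole. The fingers move at their own pace and stop on an object; "squeeze" is the grip in N (left out, the last holds). Time passes only in rows, so rows that repeat a pose let the fingers close. It gives the time, the measured TCP pose, the force, the opening and the grip force at its end, in the units of the state.
- monitor.get_obs(): the state, without advancing time (a new reading comes with each control period).
- eyes.get_image(name): name is "side" or "top"; returns the picture (420x560x3 uint8, red, green, blue); there is no depth.
- eyes.camera_info(name): a dict with "camera_matrix" (3x3 intrinsics, pixels), "extrinsics" (4x4, takes a point from camera to world coordinates). Camera axes: x right, y down, z forward; pixel columns grow to the right and rows downward; lengths in m; the calibration is good to about 2 mm. A picture is of the moment at which its call begins. camera_info takes no time and is no camera call.
- finish_job(): hands the job in; it is judged then, once.
The state is a dict: "t": time; "q": joint angles; "dq": joint speeds; "effort": joint torques, N m; "tool_pos": TCP position; "tool_rot": TCP orientation; "contact_force": force on the tool from outside, world axes, zero at the start; "wrist_torque": the same for the moment, N m; "opening": finger opening in m; "grip_force": force on a finger pad.
Only numpy, scipy, OpenCV 4.12 (cv2) and the standard library are available. Lean on these libraries where they do the work, as an engineer would, in place of code of your own. Each camera call takes 0.05 s, during which the arm holds its last target. There are 200 camera calls.

## Working session

There is one attempt and no reset: what is moved stays moved. The work goes in short steps, Python scripts to look and compute and a tool call to move; the robot and the scene stay as the last step left them, time stands still between calls to the robot, and variables do not carry over. Pictures are saved under pics/ and viewed, at most 10 in all, crops included, and the job is handed in when it is done.

Besides the shell and the picture viewer there is one more tool, called after "Emit:" as name([rows], argument=value, ...), one row to a line, values as JSON. step_arm: Moves the arm, as the interface text tells. Its arguments: {"type":"object","properties":{"commands":{"type":"array"},"squeeze":{"type":"number"}},"required":["commands"]}

```bash
mkdir -p pics; python3 - <<'E'
from station import monitor, eyes
import cv2
o=monitor.get_obs()
print({k:o[k] for k in("t","tool_pos","tool_rot","opening")})
for n in("top","side"):
    im=eyes.get_image(n); cv2.imwrite(f"pics/{n}0.png",im[:,:,::-1])
    i=eyes.camera_info(n); print(n,i["camera_matrix"],i["extrinsics"])
E
```

```text
{'t': 0.0, 'tool_pos': array([ 0.18033942, -0.59812704,  0.40343898]), 'tool_rot': array([-3.10591535e+00, -4.57938495e-01,  1.40569232e-04]), 'opening': 0.08543066904944599}
top [[498.98365139   0.         279.97637524]
 [  0.         498.98365139 208.79049021]
 [  0.           0.           1.        ]] [[ 0.02201314 -0.98121974  0.19163309  0.31718354]
 [-0.99966732 -0.02418003 -0.00897603  0.09190286]
 [ 0.01344115 -0.19137175 -0.98142559  1.31382208]
 [ 0.          0.          0.          1.        ]]
side [[388.71617362   0.         275.86809658]
 [  0.         388.71617362 209.74697733]
 [  0.           0.           1.        ]] [[ 0.96714799 -0.11609991  0.22615388  0.28157468]
 [-0.25402418 -0.40699375  0.87739832 -1.04848407]
 [-0.00982265 -0.90602257 -0.42311537  0.65046945]
 [ 0.          0.          0.          1.        ]]
```

View pics/top0.png

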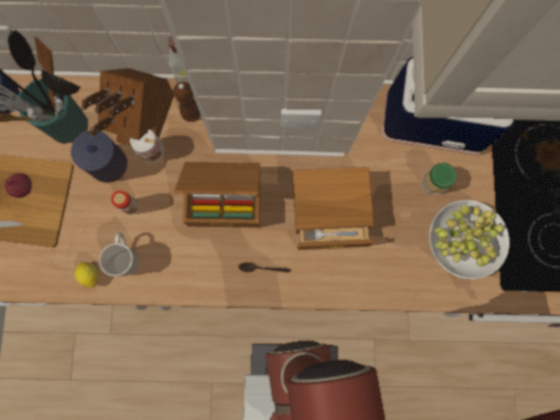

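View pics/side0.png

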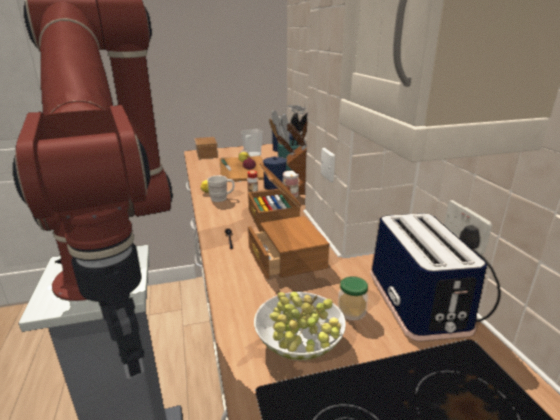

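The top view shows the open drawer box at about (333,205) and the open tea box, with coloured sachets, at about (222,195). There are two spoon shapes. The black one at (265,268) lies loose on the worktop and is a decoy. The pale and blue one at (330,234) lies in the drawer tray and fits "teaspoon". The mug is at (117,258), the red-capped spice jar at (122,202) and the green-lidded honey jar at (440,180). I'll confirm with one enlarged crop.

```bash
python3 - <<'E'
import cv2
im=cv2.imread("pics/top0.png")[155:285,165:385]
cv2.imwrite("pics/crop0.png",cv2.resize(im,None,fx=3.5,fy=3.5,interpolation=cv2.INTER_CUBIC))
s=cv2.imread("pics/side0.png")[160:290,210:350]
cv2.imwrite("pics/crops.png",cv2.resize(s,None,fx=4.5,fy=4.5,interpolation=cv2.INTER_CUBIC))
E
```

```text
(no output)
```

View pics/crop0.png

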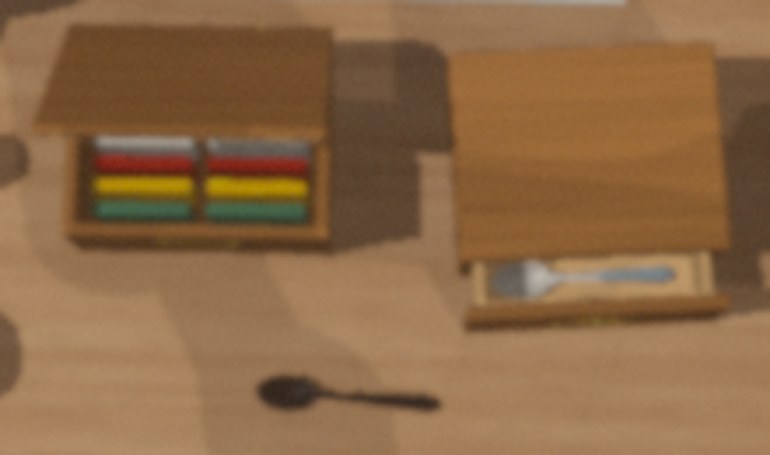

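View pics/crops.png

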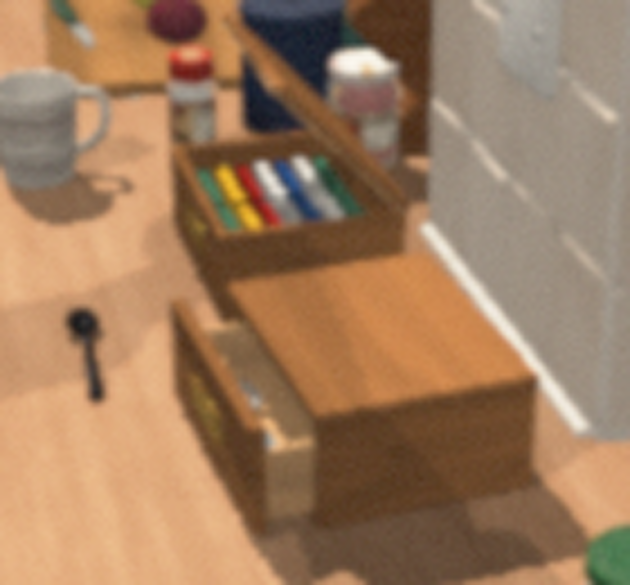

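The crop shows the piece in the tray at (500–675, 275), with a blue handle, and the black one on the worktop, so the teaspoon meant is the blue one. The drawer top corners, front edge and lid corners are readable here, so I'll cast rays through them.

```bash
cat > h.py <<'E'
from station import monitor, eyes
import numpy as np
def ray(n,px):
    i=eyes.camera_info(n);K=i["camera_matrix"];E=i["extrinsics"]
    d=E[:3,:3]@np.linalg.solve(K,[px[0],px[1],1.]);return E[:3,3],d
def onz(n,px,z):
    c,d=ray(n,px);return c+d*(z-c[2])/d[2]
def tc(p): return (p[0]/3.5+165-.36,p[1]/3.5+155-.36)
def sc(p): return (p[0]/4.5+210-.39,p[1]/4.5+160-.39)
def tri(pt,ps):
    c,d=ray("top",pt);e,f=ray("side",ps)
    t=np.linalg.lstsq(np.c_[d,-f],e-c,rcond=None)[0]
    a,b=c+d*t[0],e+f*t[1];return (a+b)/2,np.linalg.norm(a-b)
E
python3 - <<'E'
from h import *
np.set_printoptions(precision=4,suppress=True)
c=[onz("top",tc(p),.09) for p in((450,55),(713,42),(727,247),(461,260))]
for p in c: print("drawerbox",p)
l=(c[0]-c[1])+(c[3]-c[2]); print("centre",np.mean(c,0),"yaw",np.arctan2(-l[0],l[1]), "len",np.linalg.norm(c[0]-c[3]),np.linalg.norm(c[0]-c[1]))
for p in((467,316),(725,303)): print("front top",onz("top",tc(p),.087))
for p in((175,303),(268,432)): print("front top side",onz("side",sc(p),.087))
for p in((233,285),(325,415),(533,378)): print("box top side",onz("side",sc(p),.09))
print("tea front rim top",[onz("top",tc(p),.079) for p in((68,236),(329,234))])
print("tea hinge top",[onz("top",tc(p),.09) for p in((70,26),(331,28))])
print("tea rim side",[onz("side",sc(p),.079) for p in((175,148),(213,237))])
print("lid hinge R side",onz("side",sc((403,192)),.09))
print("lid edge L tri",tri(tc((36,132)),sc((228,18))))
for z in (.15,.18,.2,.22,.24): print(z,onz("top",tc((36,132)),z),onz("top",tc((325,137)),z))
E
```

```text
drawerbox [0.6563 0.0493 0.09  ]
drawerbox [ 0.6711 -0.1419  0.09  ]
drawerbox [ 0.5202 -0.1501  0.09  ]
drawerbox [0.5063 0.039  0.09  ]
centre [ 0.5885 -0.0509  0.09  ] yaw 0.0750908662215372 len 0.15042725045166908 0.19182764394989638
front top [0.4669 0.034  0.087 ]
front top [ 0.4804 -0.1488  0.087 ]
front top side [0.4679 0.0203 0.087 ]
front top side [ 0.4898 -0.1618  0.087 ]
box top side [0.5117 0.0305 0.09  ]
box top side [ 0.5271 -0.1568  0.09  ]
box top side [ 0.6667 -0.149   0.09  ]
tea front rim top [array([0.5185, 0.3198, 0.079 ]), array([0.5245, 0.1334, 0.079 ])]
tea hinge top [array([0.671 , 0.3254, 0.09  ]), array([0.6744, 0.1361, 0.09  ])]
tea rim side [array([0.5256, 0.3171, 0.079 ]), array([0.5194, 0.1345, 0.079 ])]
lid hinge R side [0.6766 0.1517 0.09  ]
lid edge L tri (array([0.5732, 0.3245, 0.1876]), np.float64(0.0068449179108364495))
0.15 [0.5782 0.3326 0.15  ] [0.5796 0.1358 0.15  ]
0.18 [0.5715 0.3264 0.18  ] [0.5729 0.1346 0.18  ]
0.2 [0.567  0.3223 0.2   ] [0.5684 0.1339 0.2   ]
0.22 [0.5625 0.3181 0.22  ] [0.5638 0.1331 0.22  ]
0.24 [0.558 0.314 0.24 ] [0.5593 0.1324 0.24  ]
```

Drawer front face is at about (0.473, −0.057), yaw 0.07, about 30 mm open. The lid is at about 0.78 rad, edge near (0.567, 0.228, 0.20). I'm moving to a point in front of the drawer with the fingers shut.

Emit:
step_arm([
  [0,[20,-24,5],1],
  [0,[50,-60,13],3],
  [0,[85,-101,22],5],
  [0,[122,-146,32],7],
  [0,[160,-191,42],9],
  [0,[198,-236,52],11],
  [0,[236,-281,62],12],
  [0,[274,-326,72],12.8],
  [0,[311,-371,82],12.8],
  [0,[345,-412,92],12.8],
  [0,[368,-440,100],12.8],
  [0,[375,-447,100],12.8],
])

```text
t: 1.6
tool_pos: [0.4103, -0.0604, 0.3036]
tool_rot: [-3.139, -0.114, 0.003]
contact_force: [0.3, 0.0, -0.2]
opening: 0.0004
grip_force: 0.0
```

Emit:
step_arm([
  [0,[0,0,25],0],
  [0,[0,0,60],0],
  [0,[0,0,82],0],
  [0,[0,0,85],0],
  [0,[0,0,85],0],
])

```text
t: 2.22
tool_pos: [0.4107, -0.0628, 0.2204]
tool_rot: [3.139, 0.108, 0.001]
contact_force: [0.3, -0.5, -0.3]
opening: -0.0001
grip_force: 0.0
```

```bash
python3 - <<'E'
from h import *
import cv2
a=cv2.resize(eyes.get_image("side")[160:300,190:350,::-1],None,fx=4,fy=4,interpolation=2)
cv2.imwrite("pics/s1.png",a)
E
```

```text
(no output)
```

View pics/s1.png

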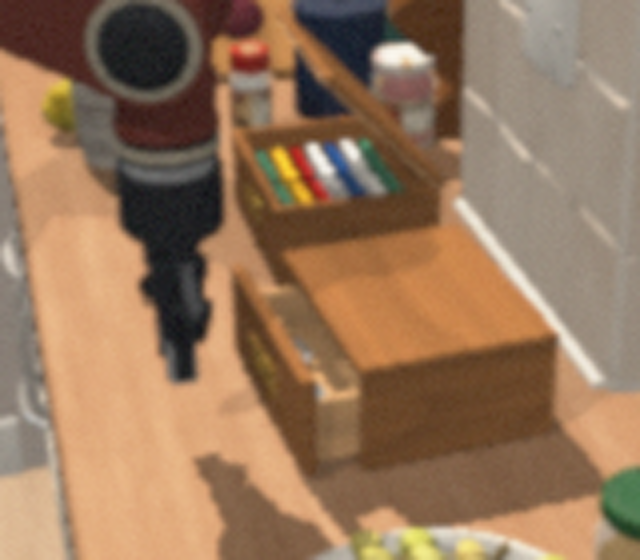

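The closed fingertips stand in front of the panel at (180,370) in the crop, clear of everything, with the drawer still open. I'll push along tool x now.

Emit:
step_arm([
  [0,[10,0,0],0],
  [0,[20,0,0],0],
  [0,[30,0,0],0],
  [0,[40,0,0],0],
  [0,[48,0,0],0],
  [0,[56,0,0],0],
  [0,[62,0,0],0],
  [0,[66,0,0],0],
  [0,[70,0,0],0],
])

```text
t: 3.4
tool_pos: [0.4802, -0.0572, 0.2194]
tool_rot: [-3.139, -0.109, 0.001]
contact_force: [-2.3, 0.7, -0.5]
opening: 0.0001
grip_force: 0.0
```

Contact at about 2 N, which is the sliding friction. I'll continue slowly to the stop.

Emit:
step_arm([
  [0,[2,0,0],0],
  [0,[4,0,0],0],
  [0,[6,0,0],0],
  [0,[8,0,0],0],
  [0,[8,0,0],0],
])

```text
t: 4.03
tool_pos: [0.4884, -0.0568, 0.2198]
tool_rot: [3.14, 0.109, 0.001]
contact_force: [-1.1, 0.1, -0.3]
opening: -0.0002
grip_force: 0.0
```

Emit:
step_arm([
  [0,[2,0,0],0],
  [0,[4,0,0],0],
  [0,[6,0,0],0],
  [0,[6,0,0],0],
])

```text
t: 4.53
tool_pos: [0.4928, -0.0564, 0.2189]
tool_rot: [-3.139, -0.11, 0.013]
contact_force: [-13.0, -1.9, 5.9]
opening: 0.0001
grip_force: 0.0
```

The force rose to 13 N at x = 0.4928, so that is the firm stop. I'll back off straight and rise.

Emit:
step_arm([
  [0,[-15,0,0],0],
  [0,[-40,0,0],0],
  [0,[-60,0,-10],0],
  [0,[-60,0,-50],0],
  [0,[-60,0,-110],0],
  [0,[-60,0,-170],0],
  [0,[-60,0,-220],0],
  [0,[-60,0,-240],0],
  [0,[-60,0,-240],0],
])

```text
t: 5.65
tool_pos: [0.4344, -0.0605, 0.4608]
tool_rot: [3.139, 0.109, 0.005]
contact_force: [-0.6, -0.5, -0.1]
opening: -0.0002
grip_force: 0.0
```

```bash
python3 - <<'E'
from h import *
import cv2
a=cv2.resize(eyes.get_image("side")[140:290,200:350,::-1],None,fx=4,fy=4,interpolation=2)
b=cv2.resize(eyes.get_image("top")[155:285,165:385,::-1],None,fx=3.5,fy=3.5,interpolation=2)
cv2.imwrite("pics/s2.png",a);cv2.imwrite("pics/t2.png",b)
print(monitor.get_obs()["contact_force"],monitor.get_obs()["tool_pos"])
E
```

```text
[-0.56639079  0.55779809 -1.82269908] [ 0.43412578 -0.06045893  0.45735387]
```

View pics/s2.png

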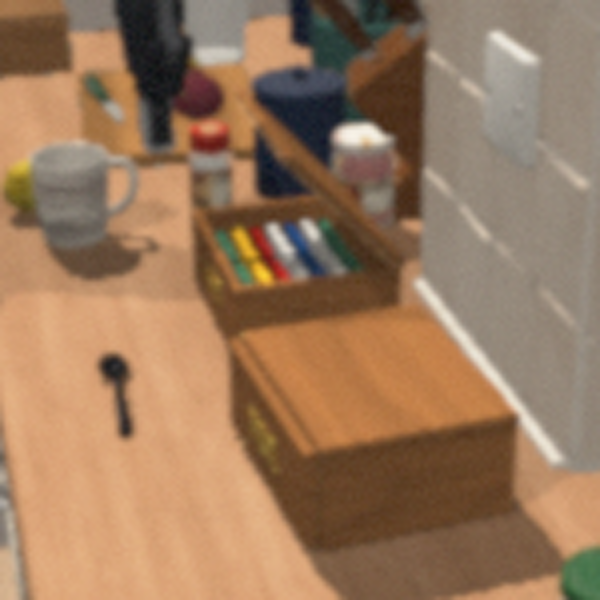

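View pics/t2.png

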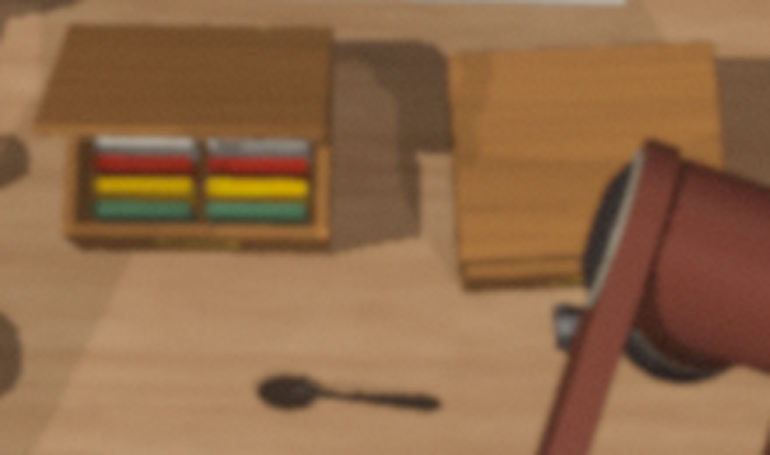

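In both views the drawer is shut flush (side crop (270,440), top crop (465–580, 280)), the lid is still raised, and the mug and jars are undisturbed. I'm moving to just above the lid, about 15 mm behind its front edge.

Emit:
step_arm([
  [0,[15,-25,0],0],
  [0,[45,-70,0],0],
  [0,[80,-123,0],0],
  [0,[112,-175,0],0],
  [0,[144,-224,0],0],
  [0,[168,-260,0],0],
  [0,[180,-277,0],0],
  [0,[180,-277,0],0],
])

```text
t: 6.75
tool_pos: [0.5948, 0.2293, 0.4557]
tool_rot: [3.138, 0.112, -0.009]
contact_force: [0.3, 0.3, 0.3]
opening: 0.0001
grip_force: 0.0
```

Emit:
step_arm([
  [0,[0,0,20],0],
  [0,[0,0,45],0],
  [0,[0,0,65],0],
  [0,[0,0,75],0],
  [0,[0,0,82],0],
  [0,[0,0,89],0],
  [0,[0,0,96],0],
  [0,[0,0,103],0],
  [0,[0,0,110],0],
  [0,[0,0,117],0],
  [0,[0,0,122],0],
])

```text
t: 8.12
tool_pos: [0.5947, 0.2283, 0.3374]
tool_rot: [-3.14, -0.109, -0.0]
contact_force: [-0.6, 1.1, 2.9]
opening: 0.0
grip_force: 1.3
```

Contact at about 3 N. I'll keep pressing, easing toward the front as the edge swings forward.

Emit:
step_arm([
  [0,[0,0,7],0],
  [0,[-2,0,14],0],
  [0,[-4,0,21],0],
  [0,[-7,0,28],0],
  [0,[-10,0,35],0],
  [0,[-13,0,42],0],
  [0,[-16,0,48],0],
  [0,[-19,0,54],0],
  [0,[-22,0,59],0],
  [0,[-25,0,63],0],
  [0,[-25,0,66],0],
])

```text
t: 9.5
tool_pos: [0.5694, 0.2264, 0.2713]
tool_rot: [3.139, 0.109, -0.002]
contact_force: [-0.6, 0.1, 2.0]
opening: 0.0
grip_force: 1.1
```

Emit:
step_arm([
  [0,[0,0,3],0],
  [0,[0,0,6],0],
  [0,[0,0,9],0],
  [0,[0,0,11],0],
  [0,[0,0,11],0],
])

```text
t: 10.12
tool_pos: [0.5697, 0.2267, 0.2633]
tool_rot: [3.139, 0.109, -0.003]
contact_force: [-10.2, -2.7, 16.0]
opening: -0.0001
grip_force: 7.9
```

Tip height is 0.090 m at 16 N, so the lid is on its stop. I'll hold briefly, then lift off clear.

Emit:
step_arm([
  [0,[0,0,0],0],
  [0,[0,0,-10],0],
  [0,[0,0,-40],0],
  [0,[0,0,-90],0],
  [0,[-20,20,-140],0],
  [0,[-60,70,-160],0],
  [0,[-90,120,-160],0],
  [0,[-115,170,-160],0],
  [0,[-130,220,-160],0],
  [0,[-130,260,-160],0],
  [0,[-130,270,-160],0],
  [0,[-130,270,-160],0],
])

```text
t: 11.62
tool_pos: [0.4589, -0.0519, 0.4205]
tool_rot: [-3.139, -0.107, 0.0]
contact_force: [-0.0, -0.2, 0.7]
opening: 0.0004
grip_force: 0.0
```

```bash
python3 - <<'E'
from h import *
import cv2
a=cv2.resize(eyes.get_image("side")[120:300,180:380,::-1],None,fx=2,fy=2,interpolation=2)
b=cv2.resize(eyes.get_image("top")[135:315,60:460,::-1],None,fx=2,fy=2,interpolation=2)
a=cv2.copyMakeBorder(a[:240],0,0,0,400,0)
cv2.imwrite("pics/f.png",np.vstack([b[:,:],a]))
o=monitor.get_obs();print(o["contact_force"],o["tool_pos"],o["t"])
E
```

```text
[0.05855704 0.75671944 0.50119566] [ 0.45897066 -0.05099185  0.42049456] 11.725
```

View pics/f.png

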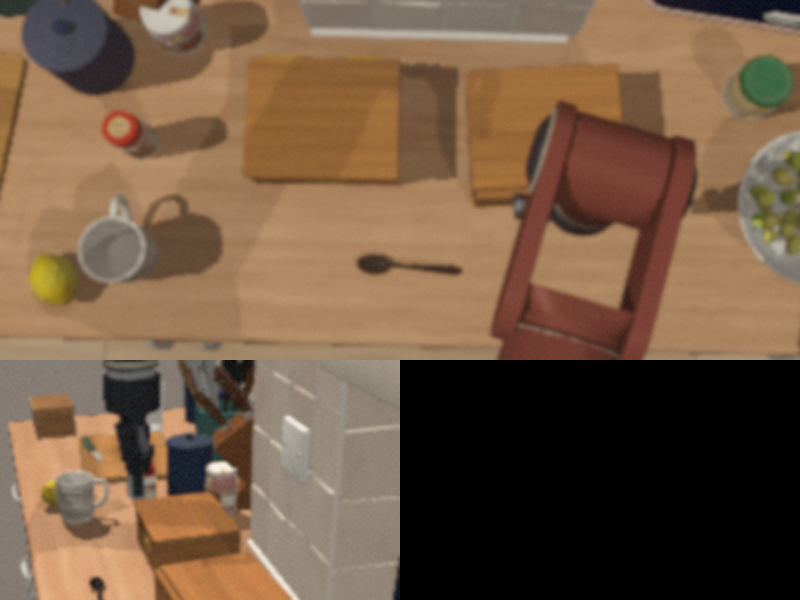

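The lid lies flat (top view, 245–400 × 55–180) and the drawer is flush. The mug, jars and black spoon are where they were, and the arm is clear. Handing in.

```bash
python3 -c "
from station import finish_job
print(finish_job())"
```

```text
the job is handed in; nothing more can be done
None
```

I pushed the drawer home first and then pressed the lid flat, both slowly to their stops; the mug and jars look unmoved, and the job is handed in, with no verdict shown.

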